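# Shut the evidence case and hold the loupe over the dusted cap

### The arm

A 6-joint arm with a two-finger parallel gripper is mounted at the origin on the work surface. World frame = base frame: x ahead of the robot, y to its left, z up, the work surface at z = 0. Lengths are in m, angles in rad, forces in N, time in s.
With the tool pointing down it reaches from about 0.275 to 0.75 m from the base axis. Payload 10.2 kg.
Tool frame: the origin (TCP) lies at the centre of the arm's flange, where the gripper is bolted on; the fingertips stand 173 mm ahead of it and the grasp point (between the pads) lies 155 mm ahead of it; z points along the fingers, y is the line along which they close (so a half turn about z gives the same grasp; the last joint's range is limited). The gripper opens to 85 mm and grips with 20 to 120 N. Pads are 22 mm wide; open, the fingers measure 114 mm over their backs; the gripper's body (76 mm by 85 mm) begins 54 mm behind the grasp point. The pads swing forward as they close: fully open they stand 13 mm farther back than shut.
Start: joints at [0.903, 0.313, 1.498, -0, 1.331, -0.223], TCP at [0.226, 0.474, 0.405] pointing down, gripper open.
Joint ranges: [-2.94, 2.94], [-0.97, 2.17], [0.19, 2.56], [-1.23, 4.37], [0.02, 3.11], [-2.88, 2.88]. Speed limits (rad/s): [2.39, 2.39, 3.01, 3.14, 3.14, 3.14].

### API

Orientations are given as [roll, pitch, yaw] about the fixed x, y, z axes, in that order (R = Rz(yaw) Ry(pitch) Rx(roll)).
In Python, from rig import telemetry, eyes, ticket, finder gives the robot as it stands.
- The arm moves only by the tool servo_tool, never from a script. Its argument "series" is a list of rows, each a list of 7 numbers: the shift along the world's x, y, z in m, then the turn, a rotation vector about the world's x, y, z in degrees, then the finger opening in m, from 0 to 0.0854. In form: [[dx, dy, dz, ax, ay, az, fingers], ...]. A call has 1 to 12 rows; each row shifts and turns the commanded pose from where the row before left it; what a row does not reach is not made up. A row lasts 1/8 s, in which the tool goes at most 62.5 mm and 10.7 degrees, less where a joint would pass 70% of its speed; a pose out of reach is approached as far as the arm can. A call with a gripper value outside its range is refused whole. The fingers move at their own pace and stop on an object; "grip_force" is the grip in N (left out, the last holds). Time passes only in rows, so rows that do not move let the fingers close. It gives the time, the measured TCP pose, the force, the opening and the grip force at its end, in the units of the state.
- telemetry.read_state(): the state, without advancing time (a new reading comes with each control period).
- eyes.snapshot(name): name is "side" or "top" or "wrist"; returns the picture (480x640x3 uint8, red, green, blue); there is no depth.
- eyes.get_calibration(name): a dict with "fx", "fy", "cx", "cy" (pixels), "k1" (the pictures are not rectified: a ray, as slopes to the right and down, at radius r is drawn at 1 + k1 r^2 times it, then the intrinsics apply), "R" (3x3) and "t" (3): a world point X has camera coordinates R X + t; the wrist camera has in their place "T_tool_cam" (4x4, takes a point from camera to tool coordinates, whose origin is the TCP and whose axes are the flange's). Camera axes: x right, y down, z forward; pixel columns grow to the right and rows downward; lengths in m; the calibration is good to about 2 mm. A picture is of the moment at which its call begins: read the wrist's pose just before it. get_calibration takes no time and is no camera call.
- ticket.close_job(): hands the job in; it is judged then, once.
Trained networks look in the newest picture that a camera, given by its name, has taken for a name from the list of things; names that differ only in an ending like _2 or _b are one class to them, and where a whole thing is asked for, a point or a joint stands for the part that bears it (a point fixed in the world has none). Each returns a list of dicts, best first, with "p" (0 to 1); they miss things now and then, are a little off and sometimes report something else, mostly with a low value. They report only what shows in the picture. A call takes as long as a camera call. They do not tell look-alikes from the thing itself.
- finder.search_frame(label, camera): "centre" ([x, y, z] in m, in world coordinates, good to about 4 mm: the middle of the surface that is visible of it).
- finder.place_of(label, camera): "centre" ([x, y, z] in m, in world coordinates, good to about 4 mm: a listed point, or the origin of a listed thing).
The state is a dict: "clock": time; "joints": joint angles; "qvel": joint speeds; "effort": joint torques, N m; "tool_pos": TCP position; "ee_rot": TCP orientation; "contact_force": force on the tool from outside, world axes, zero at the start; "ft_torque": the same for the moment, N m; "grip_width": opening from 0.0 (shut) to 1.0 (fully open); "grasp_force": force on a finger pad.
Only numpy, scipy, OpenCV 4.12 (cv2) and the standard library are available. Lean on these libraries where they do the work, as an engineer would, in place of code of your own. Each camera call takes 0.05 s, during which the arm holds its last target. There are 200 camera calls.

### The job

First press the clear hinged lid of the evidence case down until its catch clicks and it stays fully shut, then pick up the loupe by its handle and hold it level with its lens centred above the round metal cap in the case, at the focal height marked by the middle of the collar on the case's post. Finish while still holding it there, still and clear of the case; do not shift the collar or knock over the amber bottle or the two jars.

Things in the scene. Friction and masses are not known exactly. Their poses are not given: they have to be found in the camera images.
- case: Black open-topped evidence case fixed to the table, 140 (x) x 130 (y) x 30 mm high, walls and floor 6 mm thick; origin at the centre of its underside, x axis towards the hinge side (roughly away from the robot), z up. Behind the hinge a 12 mm high foot reaches 36 mm farther and carries an upright steel post, 10 mm thick and 177 mm high, at x = 88, y = 45 mm.
- lid (a joint): Angle of the case's lid (rad), 0 = fully shut, growing as it opens upward about the case's rear top edge. Stiff hinge: it stays where it is left and swings with about 1 N at the front rim. At about 0.06 rad a spring catch stops it until about 5 N presses on the front rim, then it snaps to 0 and is held (about 5 N to lift it again).
- lid_rim (a point): Middle of the lid's front rim, on its upper face, 131 mm from the hinge; moves with the lid (grey frame 8 mm thick around a clear pane, 140 mm from hinge to front edge, 130 mm wide, with a 50 mm wide lip 17 mm beyond that edge). z axis: the lid's outward normal; x axis: towards the hinge.
- lid_hinge (a point): Middle of the lid's hinge line, which runs along the case's y axis, 30.5 mm above the table. Its axes turn with the lid.
- loupe_grip (a point): The place to grip the loupe, close to its balance point, 11 mm above its underside. The loupe lies flat on the table: a straight black handle 97 mm long, 16 mm wide and 22 mm high, ending in a round lens in a dark steel frame 68 mm across and 16 mm high; 90 to 145 g. x axis along the handle towards the lens, z up; the handle reaches 63 mm back and 34 mm forward of this point.
- loupe_lens (a point): Centre of the loupe's lens, 68 mm from loupe_grip along the handle and 8 mm above the loupe's underside (3 mm lower than loupe_grip); same axes.
- cap_center (a point): Centre of the round metal jar cap (36 mm across, 10 mm high, grey top) that lies loose on the floor of the case, under the lid.
- collar_mark (a point): Middle of the aluminium collar (28 mm across, 10 mm high, with a short pin) on the case's post; its height is the focal height for the middle of the lens. The collar sits on the post by friction and must stay as set.
- bottle: Large amber glass bottle, 80 mm across, 190 mm high, upright near the far edge; origin at the centre of its underside.
- jar_a: Small clear jar with a white cap, 40 mm across, 55 mm high, upright; origin at the centre of its underside.
- jar_b: White jar with a grey cap, 52 mm across, 75 mm high, upright; origin at the centre of its underside.
There are look-alikes about, which are no part of the job. Leave any brown or purple look-alike of the part that bears loupe_grip alone.

How it is judged:
By the outcome, as a careful person would: the job done as asked, in the order asked, and still so for the second after the job is handed in, while the arm keeps its last pose, push and grip.
It also fails if it takes over 53 s, if anything falls off the work surface, if the arm or the gripper's body presses on something with over 40 N, if the wrist force passes 120 N, or if a joint passes its speed limit or range.

## Working session

There is one attempt and no reset: what is moved stays moved. The work goes in short steps, Python scripts to look and compute and a tool call to move; the robot and the scene stay as the last step left them, time stands still between calls to the robot, and variables do not carry over. Pictures are saved under pics/ and viewed, at most 10 in all, crops included, and the job is handed in when it is done.

Besides the shell and the picture viewer there is one more tool, called after "Request:" by a JSON object that holds its "op" and its "data", one argument or row to a line. servo_tool: Moves the arm, as the interface text tells. Its arguments: {"type":"object","properties":{"series":{"type":"array","items":{"type":"array","items":{"type":"number"}}},"grip_force":{"type":"number"}},"required":["series"]}

```bash
mkdir -p pics; ls; cat > h.py <<'E'
import numpy as np, cv2
from rig import telemetry, eyes, ticket, finder
def snap(n,f):
    im=eyes.snapshot(n); cv2.imwrite('pics/'+f,im[:,:,::-1]); return im
def proj(n,X):
    c=eyes.get_calibration(n); p=np.array(c['R'])@np.array(X)+np.array(c['t']); a=p[:2]/p[2]; a=a*(1+c['k1']*(a@a))
    return np.round([c['fx']*a[0]+c['cx'],c['fy']*a[1]+c['cy']])
def show(l,n):
    for k in ('place_of',):
        for d in getattr(finder,k)(l,n)[:4]:
            print(l,n,np.round(d['centre'],3),round(d['p'],2),proj(n,d['centre']) if n!='wrist' else '')
E
python3 - <<'E'
from h import *
print(telemetry.read_state())
for n in ('top','side'):
    snap(n,n+'0.png')
    for l in ['case','lid_rim','lid_hinge','loupe_grip','loupe_lens','cap_center','collar_mark','bottle','jar_a','jar_b']: show(l,n)
E
```

```text
pics
{'clock': 0.0, 'joints': array([ 9.02587370e-01,  3.13464112e-01,  1.49843091e+00,  2.06826174e-05,
        1.33100456e+00, -2.23424486e-01]), 'qvel': array([ 6.31422757e-06, -4.14077922e-04,  9.69228343e-05, -1.53977009e-03,
        2.15346541e-05, -2.90425472e-04]), 'effort': array([-7.43694072e-04, -4.12254882e+01, -2.59750503e+01, -6.06209892e-05,
        4.05353247e-03,  1.27328258e-05]), 'tool_pos': array([0.2258877 , 0.47388188, 0.40413003]), 'ee_rot': array([-3.14032265e+00, -3.09163292e-04,  2.69680306e+00]), 'contact_force': array([ 0.53911429, -0.7568961 ,  0.0851177 ]), 'ft_torque': array([0.00596825, 0.04554369, 0.00791453]), 'grasp_force': 0.0, 'grip_width': 1.0017193977056056}
case top [0.536 0.153 0.004] 0.61 [194. 230.]
lid_rim top [0.492 0.16  0.092] 0.62 [180. 243.]
lid_hinge top [0.608 0.136 0.033] 0.81 [198. 200.]
loupe_grip top [ 0.194 -0.324  0.014] 0.92 [389. 367.]
loupe_grip top [ 0.574 -0.203  0.007] 0.74 [334. 213.]
loupe_grip top [ 0.733 -0.328  0.011] 0.72 [382. 151.]
loupe_grip top [ 0.365 -0.612  0.009] 0.6 [503. 293.]
loupe_lens top [ 0.125 -0.304
[... 633 characters left out ...]
89.]
loupe_grip side [ 0.573 -0.199  0.006] 0.86 [339. 261.]
loupe_grip side [ 0.73  -0.328  0.012] 0.69 [404. 291.]
loupe_grip side [ 0.198 -0.322  0.011] 0.59 [203. 300.]
loupe_lens side [ 0.132 -0.305  0.011] 0.96 [178. 296.]
loupe_lens side [ 0.632 -0.192  0.011] 0.85 [360. 257.]
loupe_lens side [ 0.326 -0.555  0.01 ] 0.8 [253. 374.]
loupe_lens side [ 0.794 -0.348  0.01 ] 0.69 [429. 296.]
cap_center side [0.528 0.151 0.012] 0.56 [313. 185.]
collar_mark side [0.631 0.182 0.101] 0.48 [344. 157.]
jar_a side [0.759 0.076 0.   ] 0.71 [385. 200.]
jar_a side [ 0.651 -0.002  0.003] 0.66 [356. 216.]
jar_b side [0.759 0.076 0.   ] 0.71 [385. 200.]
jar_b side [ 0.651 -0.002  0.003] 0.66 [356. 216.]
```

View pics/top0.png

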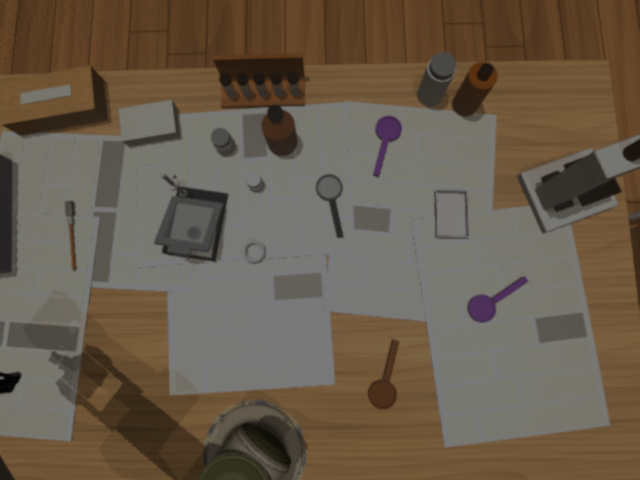

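View pics/side0.png

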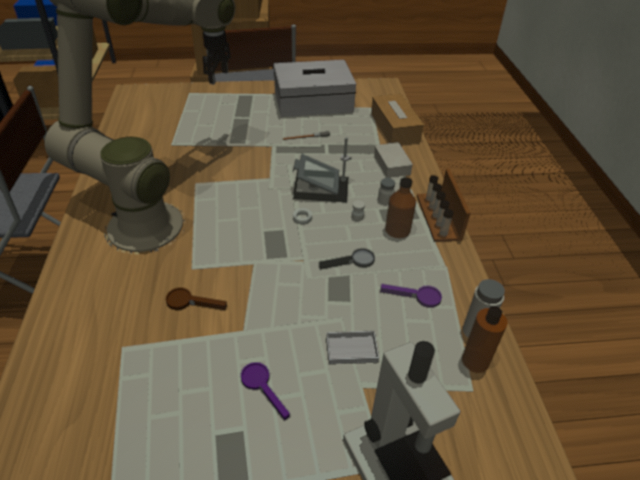

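Candidates for the loupe in the top picture: black-handled with clear lens, grip (334,213), lens (329,187); brown look-alike (389,367); purple ones (382,151) and (500,293). By the description I choose the black one at about (0.573,-0.20). The case is at (195,228), its lid open by about 0.46 rad, with the post behind it at (173,186).

```bash
python3 - <<'E'
import cv2,numpy as np
a=cv2.imread('pics/top0.png')[150:270,150:350]
a=cv2.resize(a,None,fx=4,fy=4,interpolation=cv2.INTER_CUBIC)
cv2.imwrite('pics/crop1.png',cv2.convertScaleAbs(a,alpha=1.5))
E
```

```text
(no output)
```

View pics/crop1.png

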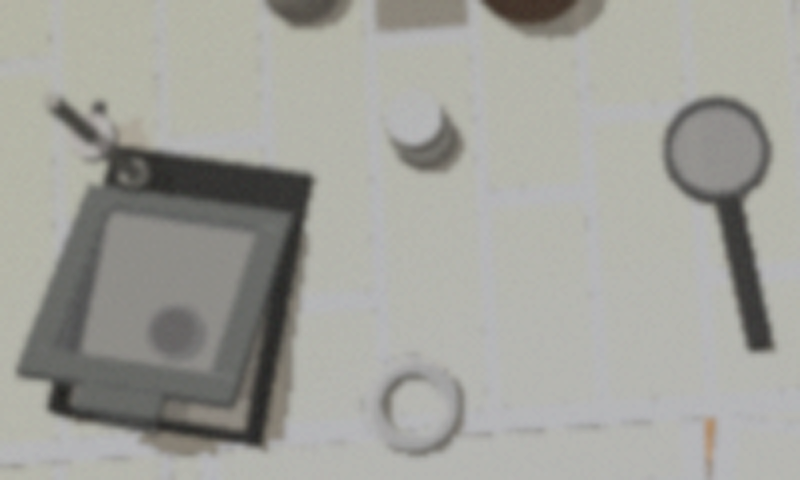

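Request:
{"op": "servo_tool", "data": {
  "series": [
    [0.03,-0.04,0,0,0,4,0],
    [0.03,-0.04,0,0,0,4,0],
    [0.03,-0.04,0,0,0,4,0],
    [0.03,-0.04,0,0,0,4,0],
    [0.03,-0.04,0,0,0,4,0],
    [0.03,-0.04,0,0,0,4,0],
    [0.02,-0.04,0,0,0,4,0],
    [0.01,-0.034,0,0,0,4,0],
    [0,0,0,0,0,2,0],
    [0,0,0,0,0,0,0]
  ],
  "grip_force": 30
}}

```text
clock: 2.35
tool_pos: [0.4358, 0.1602, 0.4048]
ee_rot: [3.141, 0.0, -2.993]
contact_force: [-0.3, 1.1, -0.4]
grip_width: -0.002
grasp_force: 0.0
```

The crop shows the black-handled loupe with its clear lens (lens centre crop (717,150) = px (329,187)), so the choice is confirmed. The dark cap is under the pane at crop (178,332) = px (194.5,233). Next, a look from the wrist.

```bash
cat >> h.py <<'E'
from scipy.spatial.transform import Rotation as Rn
def cam(n,st=None):
    c=eyes.get_calibration(n)
    if n=='wrist':
        T=np.eye(4);T[:3,:3]=Rn.from_euler('xyz',st['ee_rot']).as_matrix();T[:3,3]=st['tool_pos'];T=T@np.array(c['T_tool_cam'])
        return c,T[:3,:3],T[:3,3]
    R=np.array(c['R']);return c,R.T,-R.T@np.array(c['t'])
def onplane(n,px,z,st=None):
    c,R,o=cam(n,st)
    d=cv2.undistortPoints(np.array([[px]],float),np.array([[c['fx'],0,c['cx']],[0,c['fy'],c['cy']],[0,0,1]]),np.array([c['k1'],0,0,0.]))[0,0]
    r=R@np.array([d[0],d[1],1]);return np.round(o+r*(z-o[2])/r[2],4)
E
python3 - <<'E'
from h import *
print('cap top',onplane('top',(194.5,233),0.016),'lens',onplane('top',(329.3,187.5),0.012))
st=telemetry.read_state(); snap('wrist','w1.png'); np.save('w1.npy',np.r_[st['tool_pos'],st['ee_rot']])
for l in ['case','lid_rim','lid_hinge','cap_center','collar_mark']: show(l,'wrist')
E
```

```text
cap top [0.5274 0.1476 0.016 ] lens [ 0.6385 -0.1914  0.012 ]
case wrist [0.538 0.151 0.001] 0.83 
lid_rim wrist [0.496 0.16  0.091] 0.8 
lid_hinge wrist [0.606 0.134 0.033] 0.75 
collar_mark wrist [0.633 0.182 0.1  ] 0.49 
collar_mark wrist [ 0.539  0.15  -0.003] 0.38
```

View pics/w1.png

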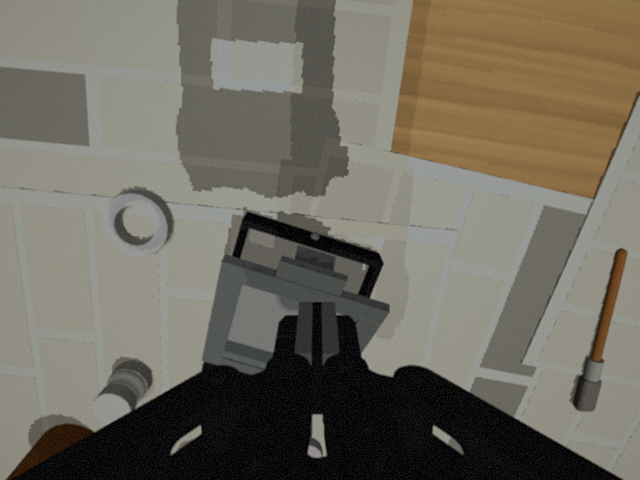

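The wrist view shows the case with its front wall at (313,235), the lip at (315,270) and the closed fingertips just above. I move over the rim and start down.

Request:
{"op": "servo_tool", "data": {
  "series": [
    [0.03,0,-0.04,0,0,0,0],
    [0.02,0,-0.04,0,0,0,0],
    [0.002,0,-0.04,0,0,0,0],
    [0,0,-0.01,0,0,0,0],
    [0,0,-0.01,0,0,0,0],
    [0,0,-0.01,0,0,0,0],
    [0,0,-0.01,0,0,0,0],
    [0,0,0,0,0,0,0]
  ]
}}

```text
clock: 3.65
tool_pos: [0.4878, 0.1599, 0.2443]
ee_rot: [3.142, -0.001, -2.993]
contact_force: [-0.2, -0.5, 0.0]
grip_width: -0.001
grasp_force: 0.0
```

Request:
{"op": "servo_tool", "data": {
  "series": [
    [-0.002,0,-0.006,0,0,0,0],
    [-0.002,0,-0.006,0,0,0,0],
    [-0.002,0,-0.006,0,0,0,0],
    [-0.002,0,-0.004,0,0,0,0],
    [0,0,0,0,0,0,0]
  ]
}}

```text
clock: 4.28
tool_pos: [0.4797, 0.1599, 0.2224]
ee_rot: [3.142, -0.001, -2.993]
contact_force: [0.0, 0.1, 1.1]
grip_width: 0.001
grasp_force: 0.0
```

```bash
python3 - <<'E'
from h import *
for n in ('side','top'):
    snap(n,n+'1.png'); show('lid_rim',n)
E
```

```text
lid_rim side [0.479 0.159 0.045] 0.96 [298. 176.]
lid_rim top [0.48  0.162 0.045] 0.96 [185. 250.]
```

Request:
{"op": "servo_tool", "data": {
  "series": [
    [0,0,-0.002,0,0,0,0],
    [0,0,-0.002,0,0,0,0],
    [0,0,-0.001,0,0,0,0],
    [0,0,-0.001,0,0,0,0],
    [0,0,0,0,0,0,0]
  ]
}}

```text
clock: 5.1
tool_pos: [0.4798, 0.16, 0.2167]
ee_rot: [3.142, -0.0, -2.993]
contact_force: [-0.6, 0.3, 0.9]
grip_width: -0.001
grasp_force: 0.2
```

Request:
{"op": "servo_tool", "data": {
  "series": [
    [0,0,-0.001,0,0,0,0],
    [0,0,-0.001,0,0,0,0],
    [0,0,-0.001,0,0,0,0],
    [0,0,0,0,0,0,0]
  ]
}}

```text
clock: 5.6
tool_pos: [0.48, 0.1599, 0.2135]
ee_rot: [-3.141, 0.0, -2.993]
contact_force: [-0.5, -0.1, 0.4]
grip_width: 0.001
grasp_force: 0.0
```

Request:
{"op": "servo_tool", "data": {
  "series": [
    [0,0,-0.001,0,0,0,0],
    [0,0,-0.001,0,0,0,0],
    [0,0,0,0,0,0,0]
  ]
}}

```text
clock: 5.98
tool_pos: [0.48, 0.1599, 0.2118]
ee_rot: [-3.141, 0.0, -2.993]
contact_force: [-0.3, -0.0, 1.4]
grip_width: 0.001
grasp_force: 1.1
```

Request:
{"op": "servo_tool", "data": {
  "series": [
    [0,0,-0.001,0,0,0,0],
    [0,0,0,0,0,0,0]
  ]
}}

```text
clock: 6.22
tool_pos: [0.48, 0.1599, 0.2115]
ee_rot: [-3.141, 0.001, -2.993]
contact_force: [-4.6, -0.7, 12.4]
grip_width: -0.0
grasp_force: 6.0
```

```bash
python3 - <<'E'
from h import *
for n in ('side','top'):
    snap(n,n+'2.png'); show('lid_rim',n)
E
```

```text
lid_rim side [0.477 0.162 0.036] 0.75 [297. 178.]
```

Request:
{"op": "servo_tool", "data": {
  "series": [
    [0,0,-0.0005,0,0,0,0],
    [0,0,0,0,0,0,0]
  ]
}}

```text
clock: 6.68
tool_pos: [0.48, 0.1599, 0.2114]
ee_rot: [-3.141, 0.001, -2.993]
contact_force: [-6.3, -1.8, 16.6]
grip_width: -0.003
grasp_force: 8.5
```

Request:
{"op": "servo_tool", "data": {
  "series": [
    [0,0,0.01,0,0,0,0],
    [-0.01,0,0.04,0,0,0,0],
    [-0.02,0,0.05,0,0,0,0],
    [-0.02,0,0.05,0,0,0,0],
    [-0.02,0,0.04,0,0,0,0],
    [0,0,0,0,0,0,0]
  ]
}}

```text
clock: 7.42
tool_pos: [0.4092, 0.1601, 0.4029]
ee_rot: [-3.141, 0.006, -2.992]
contact_force: [0.0, 0.6, 0.2]
grip_width: 0.005
grasp_force: 0.0
```

```bash
python3 - <<'E'
from h import *
st=telemetry.read_state(); im=snap('wrist','w2.png'); print(st['tool_pos'],st['ee_rot'])
for l in ['case','lid_rim','lid_hinge','cap_center','collar_mark']: show(l,'wrist')
for n in ('side','top'):
    snap(n,n+'3.png')
    for l in ['case','lid_rim','lid_hinge','cap_center','collar_mark','loupe_grip','loupe_lens']: show(l,n)
E
```

```text
[0.40919677 0.16007343 0.40293281] [-3.1413722   0.00597087 -2.99246301]
case wrist [ 0.536  0.15  -0.003] 0.83 
lid_rim wrist [0.483 0.161 0.039] 0.57 
case side [0.538 0.146 0.001] 0.67 [316. 189.]
lid_rim side [0.478 0.159 0.038] 0.81 [298. 178.]
lid_hinge side [0.608 0.142 0.035] 0.72 [338. 180.]
collar_mark side [0.631 0.179 0.102] 0.52 [344. 157.]
loupe_grip side [ 0.201 -0.324  0.012] 0.97 [204. 301.]
loupe_grip side [ 0.574 -0.205  0.009] 0.71 [340. 262.]
loupe_grip side [ 0.367 -0.612  0.011] 0.6 [271. 395.]
loupe_grip side [ 0.733 -0.325  0.01 ] 0.56 [404. 291.]
loupe_lens side [ 0.133 -0.305  0.015] 0.76 [179. 295.]
loupe_lens side [ 0.328 -0.554  0.01 ] 0.75 [254. 374.]
loupe_lens side [ 0.634 -0.191  0.008] 0.7 [360. 258.]
loupe_lens side [ 0.793 -0.346  0.014] 0.58 [428. 295.]
case top [0.536 0.157 0.004] 0.82 [192. 231.]
lid_rim top [0.475 0.164 0.036] 0.56 [185. 253.]
lid_hinge top [0.607 0.138 0.031] 0.59 [198. 201.]
collar_mark top [0.628 0.181 0.1  ] 0.53 [172. 185.]
collar_mark top [0.76  0.08  0.002] 0.48 [224. 145.]
loupe_grip top [ 0.726 -0.328  0.013] 0.87 [382. 153.]
loupe_grip top [ 0.572 -0.202  0.009] 0.86 [334. 213.]
loupe_grip top [ 0.366 -0.612  0.012] 0.85 [503. 293.]
loupe_grip top [ 0.197 -0.322  0.016] 0.65 [387. 366.]
loupe_lens top [ 0.794 -0.348  0.009] 0.97 [389. 129.]
loupe_lens top [ 0.64 -0.19  0.01] 0.96 [329. 187.]
loupe_lens top [ 0.33  -0.556  0.008] 0.93 [481. 308.]
loupe_lens top [ 0.126 -0.307  0.01 ] 0.84 [382. 397.]
```

View pics/w2.png

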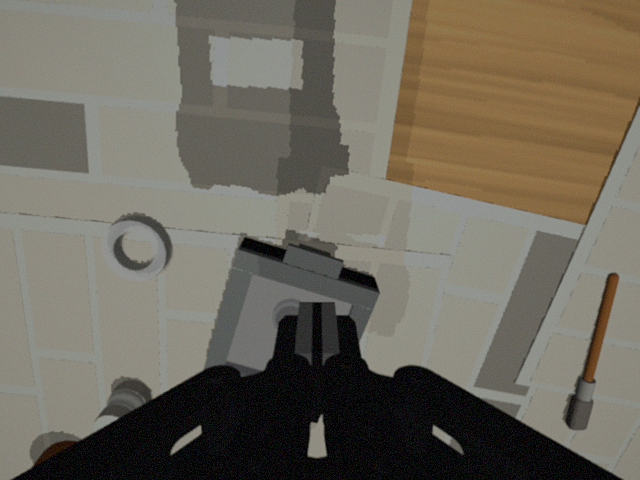

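The wrist view shows the lid shut flush on the case, lip at (315,262), cap under the pane near (290,312). Next I go over the loupe with fingers open.

Request:
{"op": "servo_tool", "data": {
  "series": [
    [0.02,-0.04,0,0,0,0,0.05],
    [0.02,-0.04,0,0,0,1,0.05],
    [0.02,-0.04,0,0,0,1,0.05],
    [0.02,-0.04,0,0,0,0,0.05],
    [0.02,-0.04,0,0,0,0,0.05],
    [0.02,-0.04,0,0,0,0,0.05],
    [0.02,-0.04,-0.02,0,0,0,0.05],
    [0.02,-0.04,-0.02,0,0,0,0.05],
    [0.004,-0.043,-0.02,0,0,0,0.05],
    [0,0,0,0,0,0,0.05],
    [0,0,0,0,0,0,0.05]
  ]
}}

```text
clock: 9.9
tool_pos: [0.5739, -0.2027, 0.3404]
ee_rot: [3.141, 0.0, -2.958]
contact_force: [-0.1, -0.4, -0.3]
grip_width: 0.59
grasp_force: 0.0
```

```bash
python3 - <<'E'
from h import *
a=onplane('top',(340.5,237.5),.02);b=onplane('top',(329.2,187.5),.012);print(a,b,np.degrees(np.arctan2(*(b-a)[1::-1])),np.linalg.norm((b-a)[:2]))
st=telemetry.read_state(); snap('wrist','w3.png'); print(st['tool_pos'],st['ee_rot'])
show('loupe_grip','wrist');show('loupe_lens','wrist')
t=snap('top','top4.png')
w=cv2.imread('pics/w3.png'); c=cv2.resize(t[170:270,140:240,::-1],(480,480),interpolation=cv2.INTER_CUBIC)
cv2.imwrite('pics/mix.png',np.hstack([cv2.convertScaleAbs(c,alpha=1.5)[:,:480],w[:,160:480]]))
E
```

```text
[ 0.5084 -0.2166  0.02  ] [ 0.6385 -0.1912  0.012 ] 11.047148525107879 0.13255628992997653
[ 0.57393016 -0.20271033  0.34044131] [ 3.14148557e+00  2.14713965e-04 -2.95801956e+00]
loupe_grip wrist [ 0.578 -0.202  0.008] 0.98 
loupe_grip wrist [ 0.732 -0.324  0.009] 0.77 
loupe_lens wrist [ 0.639 -0.184  0.005] 0.96
```

View pics/mix.png

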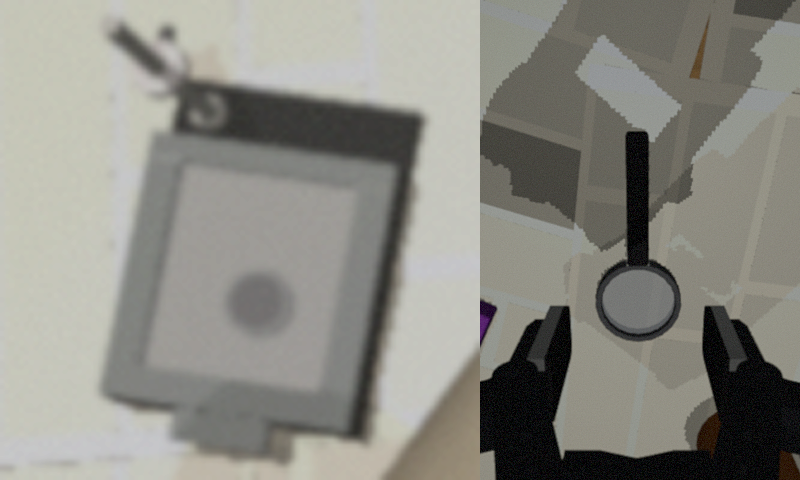

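The left crop shows the shut lid with the cap's dark disc at crop (258,300) = top px (193.5,232.3). On the right the loupe's handle is centred between the fingers and aligned with them. Descending and gripping.

Request:
{"op": "servo_tool", "data": {
  "series": [
    [0,0,-0.04,0,0,0,0.05],
    [0,0,-0.04,0,0,0,0.05],
    [0,0,-0.04,0,0,0,0.05],
    [0,0,-0.03,0,0,0,0.05],
    [0,0,-0.0145,0,0,0,0.05],
    [0,0,0,0,0,0,0.05],
    [0,0,0,0,0,0,0],
    [0,0,0,0,0,0,0],
    [0,0,0,0,0,0,0],
    [0,0,0,0,0,0,0],
    [0,0,0,0,0,0,0]
  ],
  "grip_force": 50
}}

```text
clock: 11.48
tool_pos: [0.5743, -0.2033, 0.1771]
ee_rot: [-3.14, 0.002, -2.958]
contact_force: [-0.8, 0.6, 6.9]
grip_width: 0.178
grasp_force: 50.7
```

Request:
{"op": "servo_tool", "data": {
  "series": [
    [0,0,0.01,0,0,0,0],
    [0,0,0.03,0,0,0,0],
    [0,0,0.04,0,0,0,0],
    [-0.01,0.02,0.05,0,0,0,0],
    [-0.02,0.03,0.02,0,0,0,0],
    [-0.02,0.04,0,0,0,0,0],
    [-0.02,0.05,0,0,0,0,0],
    [-0.02,0.05,0,0,0,0,0],
    [-0.02,0.05,0,0,0,0,0],
    [0,0.05,0,0,0,0,0],
    [0,0.04,0,0,0,0,0],
    [0,0.01,0,0,0,0,0]
  ]
}}

```text
clock: 12.98
tool_pos: [0.4634, 0.1386, 0.3262]
ee_rot: [3.142, 0.0, -2.955]
contact_force: [-0.2, -0.9, -0.6]
grip_width: 0.175
grasp_force: 49.7
```

Request:
{"op": "servo_tool", "data": {
  "series": [
    [0,0,-0.02,0,0,0,0],
    [0,0,-0.02,0,0,0,0],
    [0,0,0,0,0,0,0],
    [0,0,0,0,0,0,0]
  ]
}}

```text
clock: 13.48
tool_pos: [0.4642, 0.1365, 0.2866]
ee_rot: [-3.141, 0.001, -2.959]
contact_force: [-0.3, -0.8, -1.2]
grip_width: 0.177
grasp_force: 49.7
```

```bash
python3 - <<'E'
from h import *
print('cap',onplane('top',(193.5,232.2),.016))
st=telemetry.read_state(); print(st['tool_pos'],st['ee_rot'],st['contact_force'],st['ft_torque'])
for n in ('side','top','wrist'):
    im=snap(n,n+'5.png')
    for l in ['loupe_grip','loupe_lens','cap_center','collar_mark','lid_rim']: show(l,n)
s=cv2.imread('pics/side5.png')[120:220,260:380];t=cv2.imread('pics/top5.png')[160:260,140:240]
f=lambda a,w:cv2.convertScaleAbs(cv2.resize(a,(w,400),interpolation=cv2.INTER_CUBIC),alpha=1.4)
cv2.imwrite('pics/mix2.png',np.hstack([f(s,480),f(t,320)[:,:320]]))
E
```

```text
cap [0.5295 0.1501 0.016 ]
[0.46418949 0.1365105  0.2865746 ] [-3.14132866e+00  1.10900210e-03 -2.95862489e+00] [-0.31066727 -0.81573516 -1.19540275] [-0.00983764  0.00497442 -0.01633767]
loupe_grip side [ 0.367 -0.611  0.009] 0.94 [272. 395.]
loupe_grip side [0.468 0.14  0.12 ] 0.91 [295. 161.]
loupe_grip side [ 0.73  -0.328  0.012] 0.89 [404. 291.]
loupe_grip side [ 0.197 -0.322  0.01 ] 0.87 [203. 300.]
loupe_lens side [ 0.329 -0.556  0.008] 0.88 [254. 375.]
loupe_lens side [0.524 0.15  0.117] 0.85 [312. 159.]
loupe_lens side [ 0.137 -0.305  0.012] 0.75 [180. 296.]
loupe_lens side [ 0.796 -0.348  0.013] 0.74 [430. 295.]
collar_mark side [0.632 0.182 0.103] 0.54 [345. 156.]
collar_mark side [0.535 0.148 0.002] 0.35 [315. 188.]
lid_rim side [0.479 0.162 0.037] 0.6 [298. 178.]
loupe_grip top [ 0.366 -0.611  0.007] 0.88 [502. 292.]
loupe_grip top [ 0.199 -0.324  0.017] 0.78 [389. 365.]
loupe_grip top [ 0.729 -0.326  0.011] 0.68 [381. 152.]
loupe_grip top [0.462 0.136 0.116] 0.58 [187. 253.]
loupe_lens top [ 0.328 -0.557  0.007] 0.97 [481. 309.]
loupe_lens top [ 0.126 -0.306  0.007] 0.92 [382. 396.]
loupe_lens top [ 0.79  -0.348  0.007] 0.91 [389. 130.]
loupe_lens top [0.53  0.148 0.119] 0.82 [183. 224.]
collar_mark top [0.626 0.178 0.099] 0.58 [174. 186.]
lid_rim top [0.478 0.161 0.037] 0.84 [186. 252.]
lid_rim top [0.609 0.141 0.033] 0.49 [196. 199.]
loupe_grip wrist [ 0.649 -0.001  0.001] 0.61 
loupe_grip wrist [0.465 0.139 0.119] 0.56 
loupe_lens wrist [0.53  0.152 0.114] 0.9 
cap_center wrist [0.482 0.163 0.04 ] 0.65 
cap_center wrist [ 0.652  0.001 -0.001] 0.25 
lid_rim wrist [0.481 0.163 0.038] 0.69
```

View pics/mix2.png

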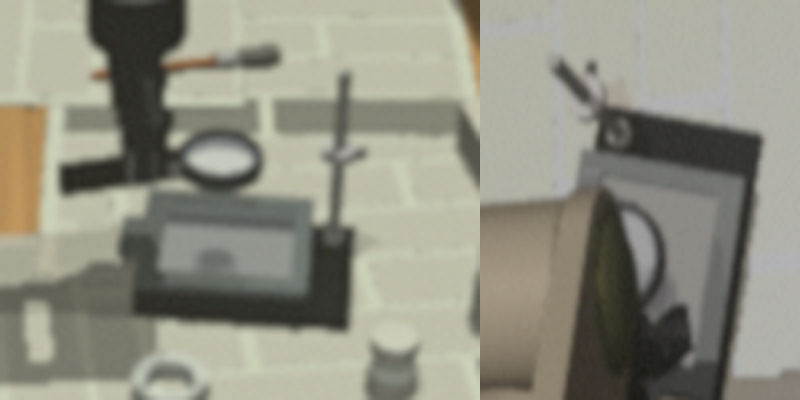

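The side crop shows the loupe level over the shut case: lens at crop (220,160), cap at (215,258), collar at (345,155). I work these out in metres.

```bash
python3 - <<'E'
from h import *
for p in [(345.8,158.3)]:
  for z in (.094,.098,.102,.106): print(z,onplane('side',p,z), proj('side',(0.6317,.179,z)))
c=eyes.get_calibration('side')
def pj(X):
    p=np.array(c['R'])@np.array(X)+np.array(c['t']); a=p[:2]/p[2]; a=a*(1+c['k1']*(a@a)); return np.round([c['fx']*a[0]+c['cx'],c['fy']*a[1]+c['cy']],1)
for z in (.09,.095,.1,.105): print(z,pj((.631,.179,z)))
print('postbase/top',pj((.631,.179,.012)),pj((.631,.179,.177)),'lens',pj((.529,.1495,.1175)))
print('cap side',onplane('side',(313.4,184.1),.016),'lens side',onplane('side',(314.6,159.6),.1175))
s=cv2.imread('pics/side5.png')[132:182,320:370]
cv2.imwrite('pics/col.png',cv2.convertScaleAbs(cv2.resize(s,(600,600),interpolation=cv2.INTER_CUBIC),alpha=1.4))
E
```

```text
0.094 [0.6366 0.1821 0.094 ] [344. 159.]
0.098 [0.6356 0.1763 0.098 ] [345. 158.]
0.102 [0.6345 0.1705 0.102 ] [345. 157.]
0.106 [0.6335 0.1647 0.106 ] [345. 156.]
0.09 [344.2 159.9]
0.095 [344.2 158.6]
0.1 [344.3 157.4]
0.105 [344.4 156.1]
postbase/top [342.7 179.1] [345.8 137.1] lens [314.1 159.1]
cap side [0.5293 0.1521 0.016 ] lens side [0.5303 0.1464 0.1175]
```

View pics/col.png

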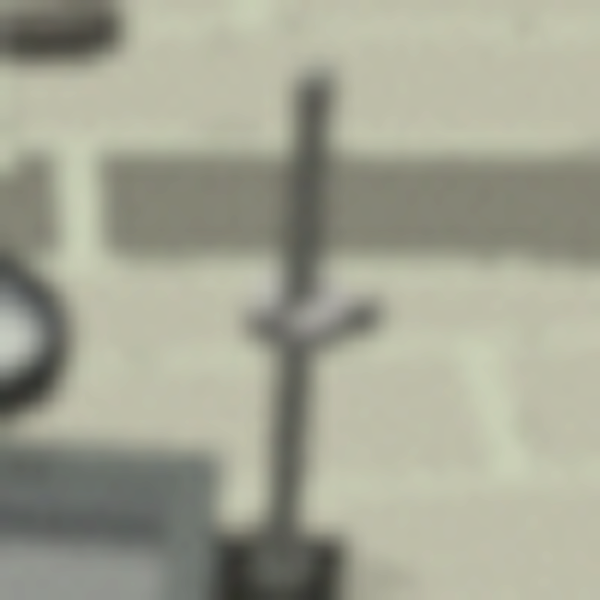

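Collar ≈ 0.1005 m, cap ≈ (0.529,0.1505), lens ≈ (0.528,0.149,0.1175): correct by (+1,+1,-17) mm.

Request:
{"op": "servo_tool", "data": {
  "series": [
    [0.001,0.001,-0.007,0,0,0,0],
    [0,0,-0.007,0,0,0,0],
    [0,0,-0.003,0,0,0,0],
    [0,0,0,0,0,0,0],
    [0,0,0,0,0,0,0],
    [0,0,0,0,0,0,0],
    [0,0,0,0,0,0,0],
    [0,0,0,0,0,0,0]
  ]
}}

```text
clock: 15.38
tool_pos: [0.4649, 0.1379, 0.2688]
ee_rot: [-3.142, 0.0, -2.958]
contact_force: [0.5, 0.7, -1.6]
grip_width: 0.172
grasp_force: 49.7
```

```bash
python3 - <<'E'
from h import *
st=telemetry.read_state(); print(st['tool_pos'],st['ee_rot'],st['contact_force'])
for n in ('side','top','wrist'):
    snap(n,n+'6.png')
    for l in ['loupe_grip','loupe_lens','collar_mark','lid_rim']:
        for d in finder.place_of(l,n):
            if d['centre'][1]>.05: print(l,n,np.round(d['centre'],4),round(d['p'],2))
E
```

```text
[0.4649098  0.13793453 0.26876382] [-3.14154992e+00  1.44134165e-04 -2.95802544e+00] [ 0.50390007  0.72773019 -1.5736327 ]
loupe_grip side [0.477  0.1618 0.0376] 0.48
loupe_lens side [0.5227 0.1495 0.098 ] 0.76
collar_mark side [0.6309 0.1781 0.1028] 0.42
lid_rim side [0.479  0.16   0.0375] 0.61
loupe_grip top [0.4646 0.1369 0.1006] 0.66
loupe_lens top [0.5301 0.149  0.0995] 0.8
collar_mark top [0.6248 0.1791 0.0995] 0.6
lid_rim top [0.4784 0.1616 0.035 ] 0.87
loupe_grip wrist [0.4659 0.134  0.1028] 0.97
loupe_lens wrist [0.5305 0.1536 0.0986] 0.63
lid_rim wrist [0.4792 0.164  0.0366] 0.81
```

Request:
{"op": "servo_tool", "data": {
  "series": [
    [0,0,0.001,0,0,0,0],
    [0,0,0,0,0,0,0],
    [0,0,0,0,0,0,0],
    [0,0,0,0,0,0,0],
    [0,0,0,0,0,0,0],
    [0,0,0,0,0,0,0]
  ]
}}

```text
clock: 16.88
tool_pos: [0.4649, 0.1379, 0.2697]
ee_rot: [3.142, -0.0, -2.958]
contact_force: [0.6, 0.5, -1.6]
grip_width: 0.171
grasp_force: 49.7
```

```bash
python3 -c "
from rig import ticket; print(ticket.close_job())"
```

```text
the job is handed in; nothing more can be done
None
```

The lid is pressed shut and staying shut, and the loupe is held level and still over the cap, lens middle at about 0.1007 m against about 0.1005 m for the collar mark. The job was handed in at about 17 s; no verdict came back.

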